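# Back off the lid nut of a centrifuge rotor by two turns

### The job

The lid of the tall centrifuge rotor is screwed down tight. With a fingertip against its knurled rim, roll the big black lid nut two full turns anticlockwise (seen from above) and stop there, so that the seal can breathe while the nut stays on its stud. Do not pinch the nut or turn it by its top, do not shift or lift the rotor, and leave the open rotor, the bottle and the tip box where they are.

Things in the scene. Friction and masses are not known exactly. Their poses are not given: they have to be found in the camera images.
- rotor: lidded rotor: grey metal cone, 208 mm across at the foot, 181 mm at the top rim (86 mm up), six rounded pocket walls round it; flat aluminium lid 158 mm across, its top 99 mm above the origin. About 5 kg, loose on a 3 mm rubber mat (a sideways push over about 20 N may slide it). Origin: centre of its underside; z up, x along the black line on the lid. A steel stud on the axis stands 8 mm out of the tight nut
- nut_top (a point): centre of the top face of the black knurled lid nut: 60 mm across its 36 upright ribs (2 mm proud, from 1 to 21 mm above its underside), 24 mm high, on the rotor's axis. When tight this point is 130 mm above the rotor's origin, the nut's underside 7 mm above the lid. z up; x points to the white index dot (5.6 mm wide, 19.5 mm from the centre), which turns with the nut
- lid_nut (a joint): turn of the lid nut in rad: 0 = tight, as at the start (white dot in line with the black line on the lid), growing anticlockwise seen from above; one turn = 6.283 and lifts the nut 2 mm; the thread ends after four turns. It drags with about 0.06 N m (2 N at the rim) and stays where it is left; ribs are plastic of ordinary friction (about 0.6)
- lid_line (a point): middle of the black reference line, 26 by 3 mm, on the lid's top, 60 mm from the rotor's axis
- open_rotor: bystander: low open rotor, cream, 176 mm across, 44 mm high, with a ring of 24 tube holes and a small black grip 40 mm across with a steel stud (top at 74 mm); 1.6 kg, loose. Origin: centre of its underside
- reagent_bottle: bystander: amber glass bottle, 54 mm across, 120 mm tall, blue cap, loose. Origin: centre of its underside
- tip_box: bystander: clear box of pipette tips, 82 by 122 mm, 55 mm tall, loose. Origin: centre of its underside
There are look-alikes about, which are no part of the job. There is more than one size of the rotor; the one meant has the size given above.

How it is judged:
On the way, in this order (a step that is already met when the one before it is completed fails the run):
1. the nut has made one full turn anticlockwise (value of joint lid_nut above 6.28 rad).
2. the nut has made about two full turns (value of joint lid_nut above 11 rad).
At the end, for the whole second after the job is handed in: The lid nut stands still at two turns anticlockwise of tight, within a quarter of a turn (11.0 to 14.14 rad), and the rotor stands within 10 mm of where it was, upright, its lid line within 15 mm of where it was (value of joint lid_nut between 11 and 14.14 rad and velocity of joint lid_nut between -0.05 and 0.05 rad/s and distance of rotor from where it was at the start of the episode below 0.01 m and distance of lid_line from where it was at the start of the episode below 0.015 m and linear speed of rotor below 0.01 m/s and angle between rotor's own z axis and vertical below 0.05 rad); the robot touches nothing.
It fails at once if the rotor was slid, turned or lifted (distance of rotor from where it was at the start of the episode above 0.01 m or distance of lid_line from where it was at the start of the episode above 0.015 m).
It fails at once if the nut was pinched between the fingers (horizontal distance between the grasp point and nut_top below 0.012 m and z of the grasp point in the frame of nut_top between -0.05 and 0.008 m and contact force between the fingers and lid_nut above 0.5 N).
It fails at once if the nut was worked from its top face instead of its rim (horizontal distance between the grasp point and nut_top below 0.024 m and z of the grasp point in the frame of nut_top between 0.008 and 0.04 m and contact force between the fingers and lid_nut above 1 N).
It fails at once if the nut was run far past two turns, towards the end of its thread (value of joint lid_nut above 17.3 rad).
It fails at once if a bystander was moved (distance of any of open_rotor, reagent_bottle, tip_box from where it was at the start of the episode above 0.01 m).
It also fails if it takes over 58 s, if anything falls off the work surface, if the arm or the gripper's body presses on something with over 40 N, if the wrist force passes 120 N, or if a joint passes its speed limit or range.

### The arm

A 6-joint arm with a two-finger parallel gripper is mounted at the origin on the work surface. World frame = base frame: x ahead of the robot, y to its left, z up, the work surface at z = 0. Lengths are in m, angles in rad, forces in N, time in s.
With the tool pointing down it reaches from about 0.375 to 0.975 m from the base axis. Payload 3.8 kg.
Tool frame: the origin (TCP) lies on the centre line of the jaws, within the pads' length; the fingertips stand 14 mm ahead of it and the grasp point (between the pads) lies 5 mm behind it (bot.finger_overhang is the distance from the TCP to the fingertips, in m); y points along the fingers, x is the direction in which the jaws open and shut, and the axes are right-handed (so a half turn about y gives the same grasp; the last joint's range is limited). The gripper opens to 85 mm and grips with 20 to 120 N. Pads are 22 mm wide; open, the fingers measure 114 mm over their backs; the gripper's body (76 mm by 85 mm) begins 54 mm behind the grasp point. The pads swing forward as they close: fully open they stand 13 mm farther back than shut.
Start: joints at [-1.358, 0.264, 1.604, -0, 1.274, -0.037], TCP at [0.167, -0.654, 0.245] pointing down, gripper open.
Joint ranges: [-2.63, 2.63], [-0.94, 2.18], [0.31, 2.57], [-1.31, 4.45], [0, 2.66], [-2.55, 2.55]. Speed limits (rad/s): [2.57, 2.57, 3.14, 3.14, 3.14, 3.14].

### API

Orientations are given as a rotation vector (axis times angle).
In Python, from workcell import readout, read_camera, bot, spotter gives the robot as it stands.
- The arm moves only by the tool jog_arm, never from a script. Its argument "increments" is a list of rows, each a list of 7 numbers: the shift along the tool's x, y, z in m, then the turn, a rotation vector about the tool's x, y, z in rad, then the opening, from 0 (shut) to 1 (fully open). A call has 1 to 10 rows; each row shifts and turns the pose as measured when the row begins, along the tool's axes as they then stand; what a row does not reach is not made up. A row lasts 1/8 s, in which the tool goes at most 62.5 mm and 10.7 degrees, less where a joint would pass 70% of its speed; a pose out of reach is approached as far as the arm can. A call with a gripper value outside its range is refused whole. The fingers move at their own pace and stop on an object; "force" is the grip in N (left out, the last holds). Time passes only in rows, so rows that do not move let the fingers close. It gives the time, the measured TCP pose, the force and the opening at its end, in the units of the state.
- readout.read_state(): the state, without advancing time (a new reading comes with each control period).
- read_camera(name): name is "scene" or "top"; returns a dict with "img" (420x560x3 uint8, blue, green, red), "range_z" (420x560 float32, m along the optical axis (not along the pixel's ray), 0 where there is no reading), "fx", "fy", "cx", "cy" (pixels), "world_from_camera" (4x4, takes a point from camera to world coordinates). Camera axes: x right, y down, z forward; pixel columns grow to the right and rows downward; lengths in m; the calibration is good to about 2 mm. A picture is of the moment at which its call begins.
- bot.finish_job(): hands the job in, once; it reports no verdict.
Trained networks look in a picture, given as the dict that the camera call returned (one of the last four; its "shot" number tells which), for a name from the list of things; names that differ only in an ending like _2 or _b are one class to them, and where a whole thing is asked for, a point or a joint stands for the part that bears it (a point fixed in the world has none). Each returns a list of dicts, best first, with "p" (0 to 1); they miss things now and then, are a little off and sometimes report something else, mostly with a low value. They report only what shows in the picture. A call takes as long as a camera call. They do not tell look-alikes from the thing itself.
- spotter.masks_of(picture, thing): "mask" (420x560 bool, what is visible of it) and "location" ([column, row] in pixels, amid what is visible of it).
- spotter.spot_point(picture, thing): "location" ([column, row] in pixels: a listed point, or the origin of a listed thing).
The state is a dict: "time": time; "q": joint angles; "joint_vel": joint speeds; "joint_torque": joint torques, N m; "tool_pos": TCP position; "tcp_rot": TCP orientation; "wrist_force": force on the tool from outside, world axes, zero at the start; "torque": the same for the moment, N m; "width": opening from 0.0 (shut) to 1.0 (fully open).
Only numpy, scipy, OpenCV 4.12 (cv2) and the standard library are available. Lean on these libraries where they do the work, as an engineer would, in place of code of your own. Each camera call takes 0.05 s, during which the arm holds its last target. There are 200 camera calls.

## Working session

There is one attempt and no reset: what is moved stays moved. The work goes in short steps, Python scripts to look and compute and a tool call to move; the robot and the scene stay as the last step left them, time stands still between calls to the robot, and variables do not carry over. Pictures are saved under pics/ and viewed, about 8 in all and at most 12, crops included, and the job is handed in when it is done.

Besides the shell and the picture viewer there is one more tool, called after ">>>" by a JSON object that holds its "op" and its "data", one argument or row to a line. jog_arm: Moves the arm, as the interface text tells. Its arguments: {"type":"object","properties":{"increments":{"type":"array"},"force":{"type":"number"}},"required":["increments"]}

```bash
mkdir -p pics; ls
cat > h.py <<'E'
import numpy as np, cv2
from workcell import readout, read_camera, bot, spotter
def w(P,u,v,z=None):
    u,v=float(u),float(v)
    T=np.array(P["world_from_camera"]); d=np.array([(u-P["cx"])/P["fx"],(v-P["cy"])/P["fy"],1])
    if z is None:
        s=P["range_z"][int(round(v)),int(round(u))]
    else:
        s=(z-T[2,3])/(T[:3,:3]@d)[2]
    return (T@np.r_[d*s,1])[:3]
E
python3 - <<'E'
from h import *
for n in("top","scene"):
    P=read_camera(n); cv2.imwrite(f"pics/{n}0.png",P["img"])
    for t in("rotor","nut_top","lid_line","open_rotor","reagent_bottle","tip_box"):
        for r in spotter.spot_point(P,t)[:4]:
            print(n,t,round(r["p"],2),np.round(r["location"]),np.round(w(P,*r["location"]),3))
s=readout.read_state(); print(s)
E
```

```text
pics
top rotor 0.8 [134. 193.] [0.52  0.541 0.136]
top rotor 0.73 [239. 337.] [0.199 0.289 0.176]
top rotor 0.69 [286. 210.] [0.486 0.189 0.13 ]
top nut_top 0.97 [111. 180.] [0.545 0.578 0.187]
top nut_top 0.77 [286. 202.] [0.502 0.188 0.138]
top nut_top 0.72 [232. 352.] [0.17  0.302 0.186]
top lid_line 0.96 [121. 218.] [0.462 0.569 0.131]
top lid_line 0.72 [230. 379.] [0.098 0.311 0.134]
top lid_line 0.57 [293. 226.] [0.448 0.171 0.104]
top open_rotor 0.97 [428. 203.] [ 0.512 -0.164  0.049]
top reagent_bottle 0.95 [336. 108.] [0.742 0.067 0.077]
scene rotor 0.88 [393. 342.] [0.575 0.563 0.176]
scene rotor 0.81 [289. 233.] [0.523 0.207 0.103]
scene rotor 0.57 [388. 173.] [0.236 0.299 0.131]
scene nut_top 0.98 [294. 218.] [0.493 0.196 0.131]
scene nut_top 0.79 [405. 146.] [0.178 0.292 0.19 ]
scene nut_top 0.77 [407. 332.] [0.782 0.416 1.314]
scene lid_line 0.85 [427. 138.] [0.088 0.316 0.13 ]
scene lid_line 0.81 [419. 307.] [0.465 0.564 0.138]
scene lid_line 0.64 [299. 200.] [0.438 0.166 0.1  ]
scene open_rotor 0.72 [189. 152.] [ 0.519 -0.172  0.048]
scene open_rotor 0.51 [288. 228.] [0.522 0.203 0.132]
scene reagent_bottle 0.35 [287. 232.] [0.525 0.201 0.104]
scene tip_box 0.71 [138. 237.] [ 0.788 -0.098  0.046]
{'time': 0.7, 'q': array([-1.35789778e+00,  2.63841490e-01,  1.60395314e+00, -2.12170401e-05,
        1.27371812e+00, -3.69087573e-02]), 'joint_vel': array([-0.00051594, -0.00052531, -0.00128742,  0.00043937,  0.00018985,
       -0.00101966]), 'joint_torque': array([ 4.68079579e-04, -5.14838398e+01, -3.67609584e+01,  2.16411859e-04,
        7.65893674e-04, -9.75234080e-07]), 'tool_pos': array([ 0.16686019, -0.65406383,  0.24534454]), 'tcp_rot': array([-1.317139  ,  1.02319202, -1.02327245]), 'wrist_force': array([ 0.0212021 ,  0.5423781 , -0.11052241]), 'torque': array([-0.01937853, -0.01899958,  0.02316616]), 'width': 1.0020739859395724}
```

View both.

View pics/top0.png

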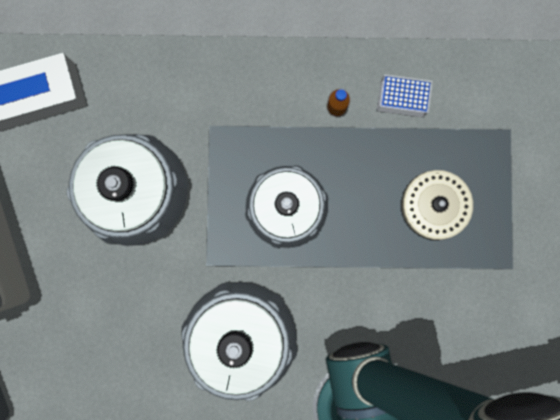

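View pics/scene0.png

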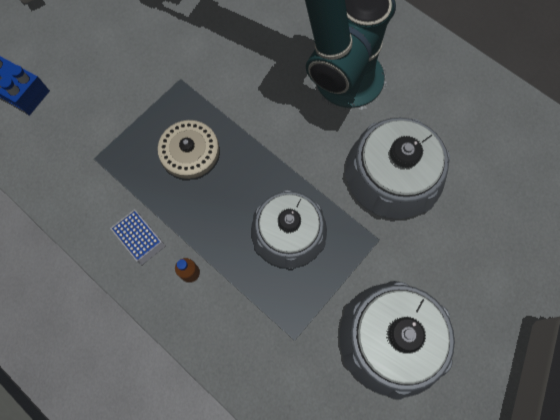

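The picture shows the 208 mm rotor on the mat, with its nut at pixel (287,203) in the top view. The two larger look-alikes stand on the bare floor. The open rotor, bottle and tip box are well clear of it. Next I'll refine the nut axis and work out the tool axes.

```bash
cat >> h.py <<'E'
from scipy.spatial.transform import Rotation as Rn
def cloud(P):
    v,u=np.mgrid[:420,:560]; s=P["range_z"]
    T=np.array(P["world_from_camera"])
    X=np.stack([(u-P["cx"])/P["fx"]*s,(v-P["cy"])/P["fy"]*s,s],-1)@T[:3,:3].T+T[:3,3]
    X[s==0]=9
    return X
E
python3 - <<'E'
from h import *
for n in("top","scene"):
    P=read_camera(n); X=cloud(P)
    T=np.array(P["world_from_camera"]);print(n,"cam",np.round(T[:3,3],3),P["fx"])
    near=np.hypot(X[...,0]-.5,X[...,1]-.19)<.13
    for lo,hi in((.094,.112),(.122,.15)):
        m=(near&(X[...,2]>lo)&(X[...,2]<hi)).astype(np.uint8)
        c,_=cv2.findContours(m,cv2.RETR_EXTERNAL,cv2.CHAIN_APPROX_NONE)
        c=max(c,key=cv2.contourArea)[:,0]
        z=np.median(X[...,2][m>0])
        W=np.array([w(P,u,v,z) for u,v in c])
        (cx,cy),r=cv2.minEnclosingCircle(W[:,:2].astype(np.float32)*1000)
        print(lo,m.sum(),"z",round(z,4),"minenc",cx,cy,r,"mean",W.mean(0))
    for t in("nut_top","lid_line"):
        for r in spotter.spot_point(P,t):
            q=w(P,*r["location"],.133 if t=="nut_top" else .102)
            if np.hypot(q[0]-.5,q[1]-.19)<.12: print(t,r["p"],r["location"],np.round(q,4))
R=Rn.from_rotvec(readout.read_state()["tcp_rot"]).as_matrix(); print(np.round(R,3),bot.finger_overhang)
E
```

```text
top cam [0.401 0.187 1.397] 546.778212960507
0.094 3122 z 0.1014 minenc 498.8198547363281 188.30654907226562 88.24295043945312 mean [0.50445237 0.18462852 0.10140656]
0.122 491 z 0.1325 minenc 500.16241455078125 188.56349182128906 29.59832191467285 mean [0.50002757 0.18847551 0.13254244]
nut_top 0.57 [283.6, 202.9] [0.5011 0.1941 0.133 ]
lid_line 0.72 [294.4, 229.2] [0.4414 0.168  0.102 ]
scene cam [0.782 0.416 1.314] 488.7623784438284
0.094 2472 z 0.1007 minenc 507.5919494628906 190.47116088867188 86.64909362792969 mean [0.51264064 0.18879866 0.10071726]
0.122 405 z 0.1321 minenc 504.23980712890625 189.64578247070312 30.03141212463379 mean [0.50429506 0.18961963 0.13207835]
nut_top 0.74 [291.2, 216.0] [0.493  0.1871 0.133 ]
lid_line 0.95 [298.7, 198.2] [0.4354 0.1638 0.102 ]
[[ 0.247  0.     0.969]
 [-0.969  0.     0.247]
 [ 0.    -1.     0.   ]] 0.014
```

>>> {"op": "jog_arm", "data": {
  "increments": [
    [-0.047,0,0.037,0,0,0,0],
    [-0.047,0,0.037,0,0,0,0],
    [-0.047,0,0.037,0,0,0,0],
    [-0.047,0,0.037,0,0,0,0],
    [-0.047,0,0.037,0,0,0,0],
    [-0.047,0,0.037,0,0,0,0],
    [-0.047,0,0.037,0,0,0,0],
    [-0.047,0,0.037,0,0,0,0],
    [-0.047,0,0.037,0,0,0,0],
    [-0.047,0,0.037,0,0,0,0]
  ],
  "force": 40
}}

```text
time: 2.25
tool_pos: [0.4163, -0.0964, 0.2464]
tcp_rot: [-1.312, 1.022, -1.039]
wrist_force: [2.1, -0.7, -0.2]
width: -0.005
```

```bash
cat >> h.py <<'E'
C=np.array([.501,.189])
def rel():
    s=readout.read_state(); R=Rn.from_rotvec(s["tcp_rot"]).as_matrix()
    d=np.r_[s["tool_pos"][:2]-C,0]
    print("t",round(s["time"],2),"a,b mm",np.round([1e3*d@R[:,0],1e3*d@R[:,2]],1),"z",round(s["tool_pos"][2],4),
     "F(a,b,up)",np.round([s["wrist_force"]@R[:,0],s["wrist_force"]@R[:,2],s["wrist_force"][2]],1),"w",round(s["width"],2),"q",np.round(s["q"],2))
    return s,R
E
python3 -c "
from h import *
s,R=rel();print(np.round(R,3))"
```

```text
t 2.25 a,b mm [ 257.1 -150.1] z 0.2464 F(a,b,up) [ 1.1  1.8 -0.2] w -0.0 q [-0.28 -0.23  2.1  -0.    1.26  1.05]
[[ 0.238  0.009  0.971]
 [-0.971 -0.005  0.238]
 [ 0.007 -1.     0.008]]
```

>>> {"op": "jog_arm", "data": {
  "increments": [
    [-0.047,0,0.036,0,0,0,0],
    [-0.047,0,0.036,0,0,0,0],
    [-0.047,0,0.036,0,0,0,0],
    [-0.041,0,0.031,0,0,0,0],
    [0,0.04,0,0,0,0,0],
    [0,0.04,0,0,0,0,0],
    [0,0.02,0,0,0,0,0],
    [0,0,0,0,0,0,0]
  ]
}}

```text
time: 3.25
tool_pos: [0.5149, 0.1269, 0.1475]
tcp_rot: [-1.308, 1.007, -1.037]
wrist_force: [-0.6, -0.2, 0.9]
width: -0.001
```

```bash
python3 -c "
from h import *
s,R=rel();print(np.round(R,3))
P=read_camera('scene');Q=read_camera('top')
cv2.imwrite('pics/b.png',np.hstack([cv2.resize(P['img'][130:310,190:390],(400,360),interpolation=2),cv2.resize(Q['img'][130:310,190:390],(400,360),interpolation=2)]))
X=cloud(P)
"
```

```text
t 3.25 a,b mm [63.6 -1.9] z 0.1475 F(a,b,up) [ 0.  -0.7  0.9] w -0.0 q [ 0.2   0.06  2.03 -0.01  1.03  1.53]
[[ 0.247  0.02   0.969]
 [-0.969 -0.004  0.247]
 [ 0.009 -1.     0.018]]
```

View pics/b.png

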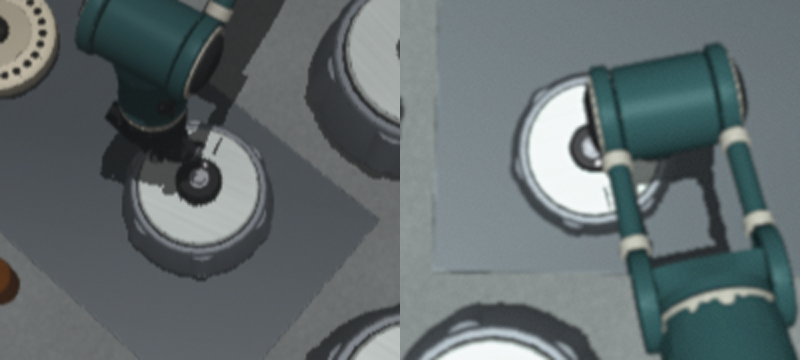

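>>> {"op": "jog_arm", "data": {
  "increments": [
    [0,0.017,-0.009,-0.02,0,0.009,0],
    [-0.012,0,0,0,0,0,0],
    [0,0,0,0,0,0,0],
    [-0.003,0,0,0,0,0,0],
    [-0.003,0,0,0,0,0,0]
  ]
}}

```text
time: 3.98
tool_pos: [0.5054, 0.1434, 0.1353]
tcp_rot: [-1.31, 1.019, -1.027]
wrist_force: [0.3, 0.2, -0.2]
width: 0.003
```

```bash
python3 -c "
from h import *
s,R=rel();print(np.round(R,3))"
```

```text
t 3.98 a,b mm [45.3 -6.9] z 0.1353 F(a,b,up) [-0.1  0.3 -0.2] w 0.0 q [0.23 0.07 2.04 0.   1.02 1.55]
[[ 0.246  0.007  0.969]
 [-0.969  0.002  0.246]
 [-0.    -1.     0.008]]
```

>>> {"op": "jog_arm", "data": {
  "increments": [
    [0,0.006,-0.005,0,0,0,0],
    [0,0,0,0,0,0,0],
    [-0.0015,0,0,0,0,0,0],
    [-0.0015,0,0,0,0,0,0]
  ]
}}

```text
time: 4.47
tool_pos: [0.4996, 0.1443, 0.129]
tcp_rot: [-1.312, 1.018, -1.028]
wrist_force: [0.9, -7.1, 1.0]
width: 0.002
```

```bash
python3 -c "
from h import *
s,R=rel()"
```

```text
t 4.47 a,b mm [ 43.  -12.4] z 0.129 F(a,b,up) [ 7.1 -0.9  1. ] w 0.0 q [ 0.23  0.07  2.05 -0.    1.01  1.56]
```

>>> {"op": "jog_arm", "data": {
  "increments": [
    [-0.001,0,0.008,0,0,0,0],
    [-0.001,0,0.008,0,0,0,0],
    [-0.001,0,0.006,0,0,0,0]
  ]
}}

```text
time: 4.85
tool_pos: [0.5187, 0.1478, 0.1288]
tcp_rot: [-1.324, 1.016, -1.03]
wrist_force: [-0.6, -3.2, 1.2]
width: 0.004
```

```bash
python3 -c "
from h import *
s,R=rel()
P=read_camera('scene')
cv2.imwrite('pics/c.png',cv2.resize(P['img'][170:270,240:340],(600,600),interpolation=2))
"
```

```text
t 4.85 a,b mm [44.3  6.9] z 0.1288 F(a,b,up) [ 2.9 -1.4  1.2] w 0.0 q [ 0.24  0.11  2.01 -0.01  1.02  1.56]
```

View pics/c.png

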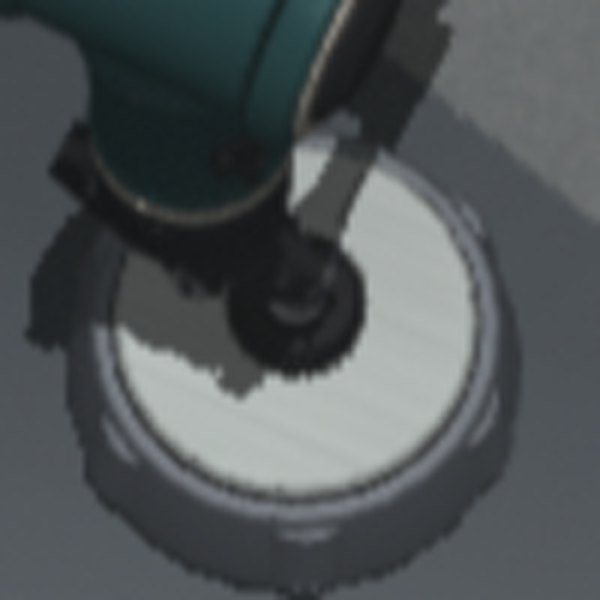

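```bash
cat >> h.py <<'E'
HX,HZ,RN=14.,11.,30.
pts=[]
for k,(sx,sz) in enumerate(((1,1),(-1,1),(-1,-1),(1,-1))):
    for th in np.linspace(k*np.pi/2,(k+1)*np.pi/2,91):
        pts.append([sx*HX+RN*np.cos(th),sz*HZ+RN*np.sin(th),th])
pts.append([HX+RN,HZ,2*np.pi])
pts=np.array(pts); sp=np.r_[0,np.cumsum(np.hypot(*np.diff(pts[:,:2],axis=0).T))]; L=sp[-1]
def at(s): s=s%L; return np.array([np.interp(s,sp,pts[:,i]) for i in range(3)])
def plan(n=10,step=10,press=1.8):
    s,R=rel(); d=np.r_[s["tool_pos"][:2]-C,0]*1e3; p=np.array([d@R[:,0],d@R[:,2]])
    g=np.arange(0,L,.5); s0=g[np.argmin([np.hypot(*(at(x)[:2]-p)) for x in g])]
    print("s0",s0,"of",round(L),"on path",np.round(at(s0),2))
    R0=np.array([[.247,0,.969],[-.969,0,.247],[0,-1,0]]); rv=Rn.from_matrix(R.T@R0).as_rotvec(); print("turn",np.round(rv,3))
    for i in range(n):
        A,B=at(s0+i*step),at(s0+(i+1)*step); e=B[:2]-A[:2]; nn=-np.array([np.cos(B[2]),np.sin(B[2])])*press
        print(i,np.round((e+nn),1),round(B[2],2))
E
python3 -c "
from h import *
plan()"
```

```text
t 4.9 a,b mm [44.1  7.8] z 0.1289 F(a,b,up) [3.1 0.2 0.4] w 0.0 q [ 0.24  0.11  2.01 -0.01  1.02  1.56]
s0 285.5 of 288 on path [44.    8.01  6.28]
turn [-0.001  0.002  0.01 ]
0 [-2.6  9.5] 0.23
1 [-5.4  8.2] 0.57
2 [-7.8  6. ] 0.9
3 [-9.3  3.1] 1.23
4 [-9.8 -0.1] 1.57
5 [-10.   -1.8] 1.57
6 [-10.   -1.8] 1.57
7 [-9.9 -1.9] 1.63
8 [-9.  -3.9] 1.97
9 [-7.2 -6.7] 2.3
```

>>> {"op": "jog_arm", "data": {
  "increments": [
    [-0.0026,0,0.0095,0,0,0.01,0],
    [-0.0054,0,0.0082,0,0,0,0],
    [-0.0078,0,0.006,0,0,0,0],
    [-0.0093,0,0.0031,0,0,0,0],
    [-0.0098,0,-0.0001,0,0,0,0],
    [-0.01,0,-0.0018,0,0,0,0]
  ]
}}

```text
time: 5.65
tool_pos: [0.5397, 0.2008, 0.1303]
tcp_rot: [-1.307, 1.012, -1.03]
wrist_force: [4.2, -1.7, -0.6]
width: 0.003
```

```bash
python3 -c "
from h import *
plan()
P=read_camera('scene');Q=read_camera('top')
cv2.imwrite('pics/d.png',np.hstack([cv2.resize(P['img'][180:250,255:325],(400,400),interpolation=2),cv2.resize(Q['img'][168:238,252:322],(400,400),interpolation=2)]))
"
```

```text
t 5.65 a,b mm [-1.9 40.4] z 0.1303 F(a,b,up) [ 2.7  3.7 -0.6] w 0.0 q [ 0.31  0.17  1.94 -0.    1.02  1.64]
s0 63.0 of 288 on path [-1.88 41.    1.57]
turn [-0.015  0.001  0.002]
0 [-10.   -1.8] 1.57
1 [-9.4 -2.8] 1.83
2 [-8.  -5.6] 2.17
3 [-5.8 -8. ] 2.5
4 [-2.8 -9.4] 2.83
5 [ 0.4 -9.9] 3.14
6 [  1.8 -10. ] 3.14
7 [  1.8 -10. ] 3.14
8 [ 3.  -9.4] 3.43
9 [ 5.9 -7.9] 3.77
```

View pics/d.png

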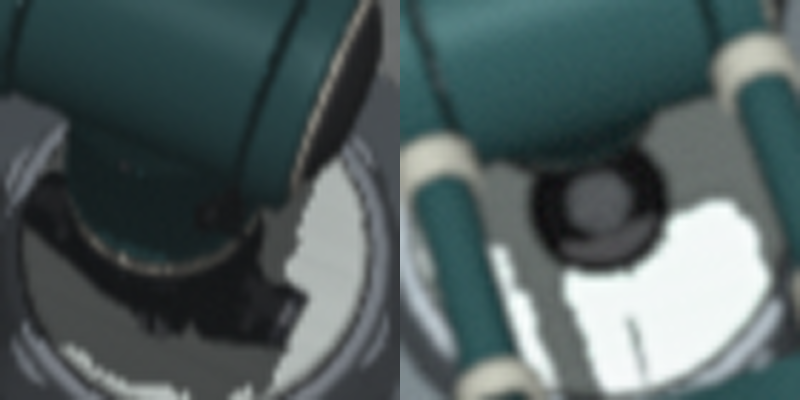

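>>> {"op": "jog_arm", "data": {
  "increments": [
    [-0.01,0,-0.0018,-0.015,0,0,0],
    [-0.0094,0,-0.0028,0,0,0,0],
    [-0.008,0,-0.0056,0,0,0,0],
    [-0.0058,0,-0.008,0,0,0,0],
    [-0.0028,0,-0.0094,0,0,0,0],
    [0.0004,0,-0.0099,0,0,0,0],
    [0.0018,0,-0.01,0,0,0,0],
    [0.0018,0,-0.01,0,0,0,0]
  ]
}}

```text
time: 6.75
tool_pos: [0.4697, 0.2213, 0.1303]
tcp_rot: [-1.319, 1.023, -1.019]
wrist_force: [-0.5, 0.8, -0.3]
width: 0.001
```

```bash
cat >> h.py <<'E'
def dot(name="both"):
    for n in("top","scene"):
        P=read_camera(n); T=np.linalg.inv(np.array(P["world_from_camera"]))
        # resample the nut's top face into a polar strip at r=19.5 mm
        res=[]
        for z in(.133,.136):
            ang=np.deg2rad(np.arange(0,360,5)); v=[]
            for a in ang:
                q=[]
                for r in (.0185,.0205):
                    c=T@np.array([C[0]+r*np.cos(a),C[1]+r*np.sin(a),z,1]); q.append([P["fx"]*c[0]/c[2]+P["cx"],P["fy"]*c[1]/c[2]+P["cy"]])
                q=np.mean(q,0); v.append(cv2.getRectSubPix(P["img"].astype(np.float32).mean(2),(1,1),tuple(q))[0,0])
            res.append(v)
        print(n,P["shot"] if "shot" in P else "", " ".join(str(int(x)) for x in res[0]))
E
python3 -c "
from h import *
plan()
dot()"
```

```text
t 6.75 a,b mm [-39.1 -22.2] z 0.1303 F(a,b,up) [-0.9 -0.3 -0.3] w 0.0 q [0.39 0.07 2.05 0.   1.02 1.71]
s0 157.0 of 288 on path [-41.33 -23.37   3.57]
turn [ 0.002  0.003 -0.002]
0 [ 6.9 -7. ] 3.9
1 [ 8.8 -4.4] 4.23
2 [ 9.7 -1.3] 4.57
3 [10.   1.5] 4.71
4 [10.   1.8] 4.71
5 [10.   1.8] 4.71
6 [9.5 2.7] 4.97
7 [8.1 5.6] 5.3
8 [5.8 7.9] 5.63
9 [2.9 9.4] 5.97
top 10 106 108 108 108 107 107 108 108 108 109 111 112 112 114 115 113 111 108 104 100 95 91 87 85 83 81 80 78 78 77 76 76 74 73 73 74 73 72 73 71 71 72 74 73 72 70 66 59 50 48 50 56 61 65 70 73 75 77 80 82 84 84 83 81 75 65 53 52 53 66 83 96
scene 11 96 60 48 44 45 45 45 45 44 43 43 43 41 39 33 29 27 26 26 26 26 27 26 25 25 25 26 25 25 25 24 25 26 26 25 25 25 26 25 25 25 25 25 26 26 25 25 26 26 26 25 25 25 26 26 26 26 26 26 26 26 26 26 27 27 30 36 56 88 119 131 136
```

```bash
python3 -c "
from h import *
P=read_camera('scene');Q=read_camera('top')
cv2.imwrite('pics/e.png',np.hstack([cv2.resize(P['img'][180:250,255:325],(400,400),interpolation=2),cv2.resize(Q['img'][168:238,252:322],(400,400),interpolation=2)]))
"
```

```text
(no output)
```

View pics/e.png

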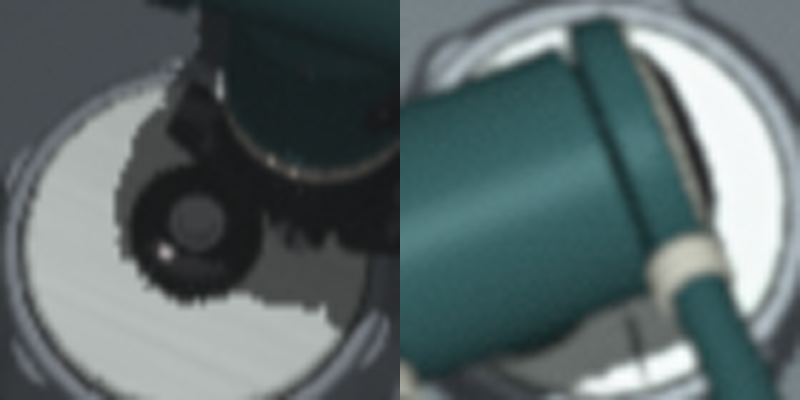

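The nut's white dot shows in the scene view at about pixel (284,224), which is roughly 355° in world angle against 199° at the start. So the nut has turned about 2.7 rad and slipped during the second sweep. I'll press harder and move slower.

```bash
python3 -c "
from h import *
plan(10,7,2.8)"
```

```text
t 6.95 a,b mm [-39.1 -21.4] z 0.1304 F(a,b,up) [-0.4 -0.4  0.3] w -0.0 q [0.39 0.08 2.05 0.   1.02 1.71]
s0 156.0 of 288 on path [-41.73 -22.45   3.53]
turn [ 0.002  0.003 -0.002]
0 [ 5.7 -4.5] 3.77
1 [ 6.5 -3. ] 4.0
2 [ 7.1 -1.4] 4.23
3 [7.2 0.2] 4.47
4 [7.  1.9] 4.7
5 [7.  2.8] 4.71
6 [7.  2.8] 4.71
7 [7.  2.8] 4.71
8 [7.  2.8] 4.71
9 [6.3 3.5] 4.93
```

>>> {"op": "jog_arm", "data": {
  "increments": [
    [0.0011,0,0.0006,0,0,0,0],
    [0.0011,0,0.0006,0,0,0,0],
    [0.0011,0,0.0006,0,0,0,0],
    [0.0011,0,0.0006,0,0,0,0]
  ]
}}

```text
time: 7.45
tool_pos: [0.4727, 0.2197, 0.1304]
tcp_rot: [-1.318, 1.03, -1.015]
wrist_force: [-4.7, 4.2, 2.6]
width: 0.001
```

```bash
python3 -c "
from h import *
rel()"
```

```text
t 7.45 a,b mm [-36.8 -19.8] z 0.1304 F(a,b,up) [-5.2 -3.5  2.6] w 0.0 q [0.38 0.08 2.04 0.01 1.02 1.7 ]
```

```bash
sed -i 's/^C=.*/C=np.array([.5035,.1892])/; s/^HX,HZ,RN=.*/HX,HZ,RN=12.8,8.,30./' h.py; python3 -c "
from h import *
plan(10,7,2.2)"
```

```text
t 7.45 a,b mm [-37.2 -22.2] z 0.1304 F(a,b,up) [-5.2 -3.5  2.6] w 0.0 q [0.38 0.08 2.04 0.01 1.02 1.7 ]
s0 151.5 of 272 on path [-38.81 -22.95   3.66]
turn [ 0.005  0.001 -0.007]
0 [ 5.8 -4.1] 3.9
1 [ 6.6 -2.7] 4.13
2 [ 7.  -1.1] 4.36
3 [7.1 0.6] 4.6
4 [7. 2.] 4.71
5 [7.  2.2] 4.71
6 [7.  2.2] 4.71
7 [7.  2.2] 4.71
8 [6.5 2.7] 4.91
9 [5.7 4.2] 5.14
```

>>> {"op": "jog_arm", "data": {
  "increments": [
    [0.0058,0,-0.0041,0.005,0,-0.007,0],
    [0.0066,0,-0.0027,0,0,0,0],
    [0.007,0,-0.0011,0,0,0,0],
    [0.0071,0,0.0006,0,0,0,0],
    [0.007,0,0.002,0,0,0,0]
  ]
}}

```text
time: 8.07
tool_pos: [0.4606, 0.1955, 0.1295]
tcp_rot: [-1.324, 1.059, -0.995]
wrist_force: [-17.4, 6.2, 13.8]
width: -0.003
```

```bash
python3 -c "
from h import *
plan(10,7,2.2);dot()"
```

```text
t 8.07 a,b mm [-16.5 -40.1] z 0.1295 F(a,b,up) [-10.6 -15.8  13.8] w -0.0 q [0.33 0.06 2.07 0.03 1.04 1.64]
s0 179.5 of 272 on path [-16.26 -37.8    4.6 ]
turn [ 0.03  -0.003 -0.025]
0 [7. 2.] 4.71
1 [7.  2.2] 4.71
2 [7.  2.2] 4.71
3 [7.  2.2] 4.71
4 [6.5 2.7] 4.91
5 [5.7 4.2] 5.14
6 [4.6 5.4] 5.38
7 [3.2 6.3] 5.61
8 [1.7 6.9] 5.84
9 [0.1 7.1] 6.08
top 14 81 81 81 80 81 80 80 82 81 81 82 82 83 84 86 89 92 96 99 103 107 110 111 112 112 108 106 103 100 95 92 91 89 86 84 84 84 84 84 82 82 83 84 84 84 85 87 88 90 92 95 98 101 105 109 109 111 112 108 105 101 97 95 92 90 88 85 83 82 83 82 82
scene 15 43 43 44 44 43 43 44 47 53 77 98 111 85 60 49 44 44 43 42 38 31 26 26 26 26 26 25 25 25 26 25 25 25 25 25 25 25 26 26 25 25 26 25 25 25 25 26 26 26 26 26 25 25 25 25 25 25 26 27 32 38 42 43 43 44 44 43 44 44 44 44 43
```

```bash
sed -i 's/^C=.*/C=np.array([.5018,.1891])/; s/^HX,HZ,RN=.*/HX,HZ,RN=13.,10.,30./' h.py; python3 -c "
from h import *
plan(10,7,1.3)"
```

```text
t 8.18 a,b mm [-15.5 -38.7] z 0.1295 F(a,b,up) [ -8.6 -16.1  14.5] w 0.0 q [0.33 0.06 2.07 0.03 1.04 1.64]
s0 184.5 of 280 on path [-15.87 -39.86   4.62]
turn [ 0.031 -0.004 -0.024]
0 [7.  1.2] 4.71
1 [7.  1.3] 4.71
2 [7.  1.3] 4.71
3 [7.  1.3] 4.71
4 [6.7 1.9] 4.92
5 [6.1 3.4] 5.15
6 [5.1 4.7] 5.38
7 [3.9 5.8] 5.62
8 [2.5 6.5] 5.85
9 [0.9 6.9] 6.08
```

>>> {"op": "jog_arm", "data": {
  "increments": [
    [0.004,-0.001,-0.0005,0.02,0,-0.02,0],
    [0.007,0,0.0008,0,0,0,0],
    [0.007,0,0.001,0,0,0,0],
    [0.007,0,0.0013,0,0,0,0]
  ]
}}

```text
time: 8.68
tool_pos: [0.4636, 0.171, 0.1294]
tcp_rot: [-1.332, 1.044, -1.01]
wrist_force: [-4.5, 0.5, 3.2]
width: 0.001
```

```bash
python3 -c "
from h import *
plan(10,7,1.3);dot()
P=read_camera('scene')
for r in spotter.spot_point(P,'lid_line'): print(r)"
```

```text
t 8.68 a,b mm [  8.1 -41.5] z 0.1294 F(a,b,up) [-1.6 -4.3  3.2] w 0.0 q [0.3  0.04 2.09 0.01 1.04 1.62]
s0 208.5 of 280 on path [  8.13 -40.     4.71]
turn [ 0.024 -0.002 -0.007]
0 [6.9 1.4] 4.78
1 [6.5 2.5] 5.02
2 [5.7 4. ] 5.25
3 [4.6 5.2] 5.48
4 [3.3 6.1] 5.72
5 [1.8 6.7] 5.95
6 [0.2 7. ] 6.18
7 [-1.1  7. ] 6.28
8 [-1.3  7. ] 6.28
9 [-1.3  7. ] 6.28
top 16 77 77 77 77 78 78 78 78 78 78 79 80 80 80 81 82 82 83 86 90 94 98 101 104 108 111 113 113 112 110 108 106 104 100 97 97 95 94 93 93 93 94 95 95 97 98 101 104 107 109 111 112 112 110 109 107 103 98 94 91 88 85 84 83 81 80 80 80 80 78 78 78
scene 17 45 45 45 44 45 45 44 44 44 44 44 45 45 45 46 51 70 110 122 100 74 50 35 28 27 27 27 27 26 26 26 26 26 26 25 25 25 25 25 26 25 25 25 25 26 26 26 26 26 26 26 26 26 26 26 27 30 35 41 43 43 44 43 43 43 44 44 44 44 44 45 45
{'location': [421.1, 306.6], 'p': 0.74}
{'location': [426.1, 138.0], 'p': 0.69}
{'location': [297.5, 199.1], 'p': 0.67}
```

>>> {"op": "jog_arm", "data": {
  "increments": [
    [0.0069,0,0.0014,0.02,0,-0.005,0],
    [0.0065,0,0.0025,0,0,0,0],
    [0.0057,0,0.004,0,0,0,0],
    [0.0046,0,0.0052,0,0,0,0],
    [0.0033,0,0.0061,0,0,0,0],
    [0.0018,0,0.0067,0,0,0,0]
  ]
}}

```text
time: 9.62
tool_pos: [0.4967, 0.1439, 0.1287]
tcp_rot: [-1.327, 1.03, -1.023]
wrist_force: [-2.6, -1.9, 3.5]
width: -0.002
```

```bash
python3 -c "
from h import *
plan(10,7,1.3);dot()"
```

```text
t 9.62 a,b mm [ 42.5 -16.1] z 0.1287 F(a,b,up) [ 1.2 -3.1  3.5] w -0.0 q [ 0.24  0.08  2.05 -0.    1.03  1.56]
s0 254.5 of 280 on path [ 42.4  -15.95   6.08]
turn [ 0.011 -0.002  0.003]
0 [-0.7  7. ] 6.28
1 [-1.3  7. ] 6.28
2 [-1.3  7. ] 6.28
3 [-1.4  6.9] 0.07
4 [-2.5  6.5] 0.3
5 [-3.9  5.7] 0.53
6 [-5.2  4.7] 0.77
7 [-6.1  3.3] 1.0
8 [-6.7  1.8] 1.23
9 [-6.9  0.2] 1.47
top 19 94 101 104 105 106 107 106 103 102 102 111 123 131 133 121 103 87 75 67 61 60 56 55 56 66 80 93 103 104 104 96 88 81 86 99 117 130 140 143 139 129 114 96 75 54 46 46 55 63 66 70 73 74 75 76 76 77 78 80 81 82 83 86 87 86 82 73 60 52 52 66 80
scene 20 28 30 35 41 44 45 44 45 45 44 44 45 46 44 44 45 44 44 44 44 45 45 45 45 43 43 44 44 43 43 49 60 59 54 40 31 29 28 28 28 27 27 28 28 28 28 27 27 27 27 27 26 26 27 27 27 27 26 26 27 27 26 26 26 27 27 27 27 27 27 27 27
```

>>> {"op": "jog_arm", "data": {
  "increments": [
    [-0.0013,0,0.007,0.011,0,0.003,0],
    [-0.0015,0,0.007,0,0,0,0],
    [-0.0015,0,0.007,0,0,0,0],
    [-0.0015,0,0.0069,0,0,0,0],
    [-0.0027,0,0.0065,0,0,0,0],
    [-0.004,0,0.0057,0,0,0,0],
    [-0.0053,0,0.0047,0,0,0,0]
  ]
}}

```text
time: 10.6
tool_pos: [0.54, 0.1675, 0.1285]
tcp_rot: [-1.322, 1.016, -1.033]
wrist_force: [0.4, -0.3, 0.0]
width: 0.001
```

```bash
python3 -c "
from h import *
plan(10,7,1.5);dot()"
```

```text
t 10.6 a,b mm [30.4 31.7] z 0.1285 F(a,b,up) [0.4 0.3 0. ] w 0.0 q [ 0.26  0.16  1.96 -0.01  1.02  1.59]
s0 27.0 of 280 on path [31.65 33.5   0.9 ]
turn [-0.002 -0.     0.011]
0 [-6.6  2.3] 1.13
1 [-6.9  0.7] 1.37
2 [-7.  -0.9] 1.57
3 [-7.  -1.5] 1.57
4 [-7.  -1.5] 1.57
5 [-7.  -1.5] 1.57
6 [-6.9 -1.6] 1.67
7 [-6.3 -2.9] 1.9
8 [-5.5 -4.3] 2.13
9 [-4.4 -5.4] 2.37
top 21 30 26 25 33 54 85 106 116 103 86 70 63 65 69 71 72 74 74 74 74 75 75 75 74 73 73 74 72 71 70 67 64 59 51 42 33 24 18 17 18 19 23 35 66 110 140 154 128 91 49 27 19 19 19 20 21 20 21 22 21 19 21 27 30 34 37 40 43 42 38 36 33
scene 22 25 26 27 28 31 34 36 35 35 35 36 37 38 38 39 40 40 37 32 36 39 39 39 40 42 42 42 41 40 36 31 27 25 24 24 24 24 24 24 24 24 24 23 24 25 27 29 36 45 49 52 53 51 49 49 50 54 56 54 46 38 30 26 25 25 24 24 24 24 24 25 25
```

```bash
sed -i 's/^HX,HZ,RN=.*/HX,HZ,RN=7.,4.5,36./' h.py; python3 -c "
from h import *
plan(10,7,1.5)"
```

```text
t 10.7 a,b mm [30.  31.8] z 0.1286 F(a,b,up) [-0.3  1.  -0.6] w -0.01 q [ 0.26  0.16  1.96 -0.01  1.02  1.59]
s0 31.5 of 272 on path [30.08 32.13  0.88]
turn [-0.002  0.001  0.011]
0 [-6.5  2.6] 1.07
1 [-6.9  1.3] 1.26
2 [-7. -0.] 1.46
3 [-7.  -1.3] 1.57
4 [-7.  -1.5] 1.57
5 [-6.9 -1.6] 1.65
6 [-6.5 -2.7] 1.85
7 [-5.8 -3.9] 2.04
8 [-5.  -4.9] 2.24
9 [-3.9 -5.8] 2.43
```

>>> {"op": "jog_arm", "data": {
  "increments": [
    [-0.007,0,0.0018,0,0,0.011,0],
    [-0.0069,0,0.0011,0,0,0,0],
    [-0.007,0,-0.0002,0,0,0,0],
    [-0.007,0,-0.0014,0,0,0,0],
    [-0.007,0,-0.0015,0,0,0,0],
    [-0.0069,0,-0.0016,0,0,0,0],
    [-0.0065,0,-0.0027,0,0,0,0]
  ]
}}

```text
time: 11.58
tool_pos: [0.5324, 0.2161, 0.1309]
tcp_rot: [-1.3, 1.006, -1.034]
wrist_force: [3.1, -1.5, -0.2]
width: 0.001
```

```bash
python3 -c "
from h import *
plan(10,7,1.5);dot()"
```

```text
t 11.57 a,b mm [-18.6  36.3] z 0.1309 F(a,b,up) [ 2.2  2.6 -0.2] w 0.0 q [ 0.35  0.16  1.95 -0.01  1.01  1.67]
s0 83.0 of 272 on path [-19.21  38.37   1.92]
turn [-0.023  0.001  0.003]
0 [-5.5 -4.3] 2.11
1 [-4.6 -5.3] 2.31
2 [-3.5 -6.1] 2.5
3 [-2.3 -6.6] 2.69
4 [-0.9 -6.9] 2.89
5 [ 0.4 -7. ] 3.08
6 [ 1.4 -7. ] 3.14
7 [ 1.6 -6.9] 3.22
8 [ 2.7 -6.5] 3.42
9 [ 3.9 -5.8] 3.61
top 23 38 38 35 33 33 32 30 29 31 31 31 32 34 37 37 36 31 24 21 20 18 17 19 20 19 21 21 22 22 22 22 21 26 35 46 58 64 69 71 69 64 60 56 53 49 46 39 34 27 21 19 18 21 20 20 20 22 22 25 40 62 79 84 76 55 37 24 20 21 27 31 35
scene 24 50 53 56 52 50 53 64 67 62 51 48 45 43 42 39 32 29 29 29 29 28 28 28 28 27 27 27 27 27 27 28 28 28 28 28 28 28 28 28 29 28 29 29 30 30 30 32 31 29 29 28 28 28 28 28 28 29 28 28 28 28 28 27 28 30 31 34 37 38 40 44 47
```

>>> {"op": "jog_arm", "data": {
  "increments": [
    [-0.005,0,-0.0045,-0.02,0,0,0],
    [-0.0042,0,-0.0057,0,0,0,0],
    [-0.003,0,-0.0064,0,0,0,0],
    [-0.0018,0,-0.0068,0,0,0,0],
    [-0.0004,0,-0.007,0,0,0,0],
    [0.001,0,-0.007,0,0,0,0],
    [0.002,0,-0.007,0,0,0,0]
  ]
}}

```text
time: 12.55
tool_pos: [0.4875, 0.2282, 0.1324]
tcp_rot: [-1.296, 1.025, -1.018]
wrist_force: [1.0, 5.2, 0.1]
width: -0.001
```

```bash
python3 -c "
from h import *
plan(10,7,1.5);dot()"
```

```text
t 12.55 a,b mm [-41.4  -4.3] z 0.1324 F(a,b,up) [-4.8  2.3  0.1] w -0.0 q [0.38 0.1  2.02 0.02 1.01 1.7 ]
s0 136.0 of 272 on path [-43.    -4.4    3.14]
turn [-0.013 -0.002 -0.016]
0 [ 2.1 -6.7] 3.33
1 [ 3.4 -6.1] 3.53
2 [ 4.5 -5.4] 3.72
3 [ 5.5 -4.4] 3.92
4 [ 6.2 -3.3] 4.11
5 [ 6.7 -2. ] 4.31
6 [ 7.  -0.7] 4.5
7 [7.  0.7] 4.69
8 [7.  1.5] 4.71
9 [7.  1.5] 4.71
top 25 89 90 90 91 91 91 90 89 89 88 85 84 83 82 82 80 78 78 78 77 75 74 72 71 72 70 68 66 65 64 63 61 60 59 58 56 54 53 53 51 52 53 52 52 54 54 55 59 62 67 68 62 56 51 47 46 44 44 47 49 47 48 50 52 56 63 72 77 81 84 86 88
scene 26 25 25 25 25 25 26 29 41 50 56 42 32 27 25 25 24 25 24 24 24 24 25 25 25 25 25 25 26 27 26 26 26 26 26 27 27 28 27 26 25 25 24 25 26 29 31 34 33 30 27 26 25 25 25 25 25 24 25 25 25 25 25 25 25 25 25 25 25 25 25 25 26
```

>>> {"op": "jog_arm", "data": {
  "increments": [
    [0.0019,0.001,-0.0067,-0.01,0,-0.01,0],
    [0.0034,0,-0.0061,0,0,0,0],
    [0.0045,0,-0.0054,0,0,0,0],
    [0.0054,0,-0.0045,0,0,0,0],
    [0.0061,0,-0.0035,0,0,0,0],
    [0.0066,0,-0.0023,0,0,0,0],
    [0.007,0,-0.001,0,0,0,0]
  ]
}}

```text
time: 13.52
tool_pos: [0.4601, 0.1868, 0.1306]
tcp_rot: [-1.316, 1.038, -1.013]
wrist_force: [-3.5, 3.4, 3.2]
width: 0.001
```

```bash
python3 -c "
from h import *
plan(10,7,1.3);dot()"
```

```text
t 13.53 a,b mm [ -8. -41.] z 0.1306 F(a,b,up) [-4.2 -2.6  3.2] w 0.0 q [0.33 0.03 2.09 0.01 1.02 1.64]
s0 191.5 of 272 on path [ -8.14 -40.48   4.68]
turn [ 0.009 -0.003 -0.012]
0 [7.  1.3] 4.71
1 [7.  1.3] 4.71
2 [6.8 1.8] 4.88
3 [6.3 3. ] 5.07
4 [5.6 4.2] 5.26
5 [4.7 5.2] 5.46
6 [3.6 6. ] 5.65
7 [2.4 6.6] 5.85
8 [1.1 6.9] 6.04
9 [-0.3  7. ] 6.24
top 27 74 73 73 73 74 72 73 74 75 74 75 75 76 77 78 79 81 80 80 82 84 85 87 91 94 98 103 106 107 110 112 112 111 111 111 110 110 109 107 106 106 106 108 108 109 110 111 111 111 111 110 108 105 102 98 94 90 87 85 84 82 81 80 80 79 78 76 76 76 75 75 75
scene 28 44 44 44 44 45 44 43 44 44 44 44 44 45 44 43 43 43 43 43 43 44 43 43 43 39 34 30 35 45 61 63 57 46 35 28 26 26 26 25 25 25 26 26 26 26 27 26 26 27 27 27 27 30 32 36 41 43 43 44 44 44 44 44 44 44 44 44 45 45 44 44 44
```

>>> {"op": "jog_arm", "data": {
  "increments": [
    [0.007,0,0.0012,0.009,0,-0.01,0],
    [0.007,0,0.0013,0,0,0,0],
    [0.0068,0,0.0018,0,0,0,0],
    [0.003,0,0.0015,0,0,0,0],
    [0.001,0,-0.012,0,0,0,0],
    [0.004,0,-0.012,0,0,0,0],
    [0,-0.05,0,0,0,0,0],
    [0,-0.05,0,0,0,0,0],
    [0.06,0,0,0,0,0,0],
    [0.06,0,0,0,0,0,0]
  ]
}}

```text
time: 14.88
tool_pos: [0.4739, 0.0334, 0.2317]
tcp_rot: [-1.328, 1.019, -1.021]
wrist_force: [1.4, 0.5, 0.4]
width: 0.003
```

>>> {"op": "jog_arm", "data": {
  "increments": [
    [0.06,0,0.02,0,0,0,0],
    [0.06,0,0.02,0,0,0,0],
    [0.06,0,0,0,0,0,0],
    [0.06,0,0,0,0,0,0],
    [0,0,0,0,0,0,0],
    [0,0,0,0,0,0,0]
  ]
}}

```text
time: 15.62
tool_pos: [0.571, -0.1972, 0.2349]
tcp_rot: [-1.324, 1.017, -1.029]
wrist_force: [-0.3, -0.3, -0.2]
width: 0.003
```

```bash
python3 -c "
from h import *
rel();dot()
P=read_camera('scene');Q=read_camera('top')
for n,p in(('scene',P),('top',Q)):
  for t in('lid_line','open_rotor','reagent_bottle','tip_box','nut_top'):
    print(n,t,[(np.round(r['location'],1).tolist(),round(r['p'],2)) for r in spotter.spot_point(p,t)])
cv2.imwrite('pics/f.png',np.hstack([cv2.resize(P['img'][180:270,245:335],(400,400),interpolation=2),cv2.resize(Q['img'][158:248,242:332],(400,400),interpolation=2)]))
"
```

```text
t 15.62 a,b mm [391.4 -29.1] z 0.2349 F(a,b,up) [ 0.2 -0.4 -0.2] w 0.0 q [-0.37  0.13  1.78 -0.01  1.22  0.95]
top 29 75 75 75 74 74 74 74 75 74 74 73 74 73 74 74 73 74 74 74 74 75 75 76 77 76 76 76 76 76 75 75 75 76 91 120 163 192 194 171 128 97 79 75 76 76 78 77 77 75 77 77 77 77 77 77 77 76 77 77 76 75 76 76 75 75 75 75 76 75 75 75 75
scene 30 49 49 49 49 48 48 48 48 48 49 48 48 49 48 47 48 48 49 49 48 49 48 48 48 49 49 48 48 48 49 49 49 48 48 52 62 95 139 117 89 64 51 48 50 50 50 49 49 50 50 49 49 49 49 48 49 48 48 48 48 48 48 48 48 49 49 49 48 49 49 48 49
scene lid_line [([425.3, 139.1], 0.87), ([419.8, 307.1], 0.82), ([299.9, 200.5], 0.59)]
scene open_rotor [([190.7, 153.9], 0.88)]
scene reagent_bottle [([188.9, 272.4], 0.56)]
scene tip_box [([141.0, 237.5], 0.96), ([298.1, 200.7], 0.46)]
scene nut_top [([289.7, 215.5], 0.79), ([407.4, 333.3], 0.65), ([405.8, 147.9], 0.59)]
top lid_line [([292.8, 230.2], 0.94), ([228.1, 383.7], 0.85), ([123.5, 219.8], 0.79)]
top open_rotor [([429.1, 202.2], 0.65)]
top reagent_bottle [([337.7, 103.2], 0.86)]
top tip_box [([403.4, 98.5], 0.84)]
top nut_top [([234.3, 350.8], 0.9), ([110.5, 182.3], 0.85), ([287.3, 199.5], 0.67)]
```

View pics/f.png

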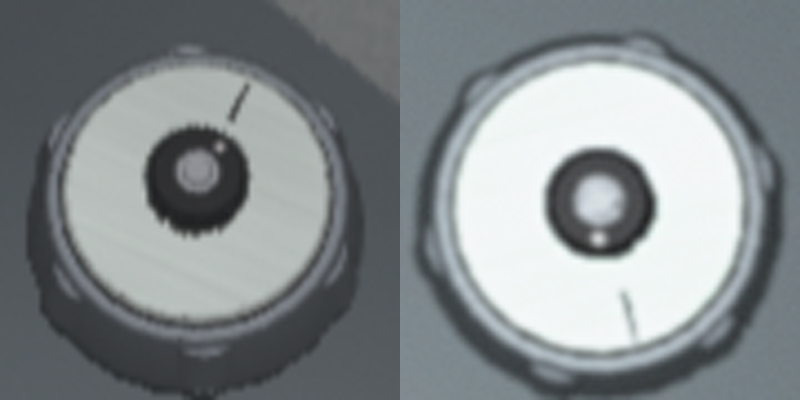

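The dot (scene crop about (219,147)) sits about 14° short of the line, and the rotor is where it was. The nut's height tells one turn from two, since two turns lift it 4 mm.

```bash
python3 -c "
from h import *
for n in('top','scene'):
  P=read_camera(n);X=cloud(P);r=np.hypot(X[...,0]-C[0],X[...,1]-C[1])
  m=(X[...,2]>.122)&(r<.04)&(X[...,2]<.2)
  c,_=cv2.findContours(m.astype(np.uint8),0,1);c=max(c,key=cv2.contourArea)
  ring=(r>.014)&(r<.024)&m
  print(n,'nut top z',np.median(X[...,2][ring]),'all',np.median(X[...,2][m]),'lid z',np.median(X[...,2][(r>.045)&(r<.07)]))
"
```

```text
top nut top z 0.13665913757522463 all 0.13649485300500253 lid z 0.1019282542768527
scene nut top z 0.1361767884839571 all 0.13562397589413955 lid z 0.10098122196921056
```

```bash
python3 -c "
from workcell import bot
print(bot.finish_job())"
```

```text
the job is handed in; nothing more can be done
None
```

I rolled the lid nut about two turns anticlockwise with the shut fingertips against its knurled rim, then backed off and handed the job in at about 16 s of the 58 s. No verdict was reported.

- **Turn:** I tracked the white dot from look to look, and it ended about 12–15° short of the black line. That makes roughly 706° (about 12.3 rad), inside the 11.0–14.14 rad window.
- **Height:** the nut top rose 3.5–4.0 mm on the two cameras. Two turns should lift it 4 mm, so it is two turns and not one.
- **Rotor and bystanders:** the rotor looked unmoved; the networks' readings of its lid line before and after differ by up to about 2 pixels. The open rotor and bottle read close to before, and I never worked near the tip box. The gripper is clear, with no wrist force.
- **What went less well:**
  - The finger slipped on two stretches, so I corrected the nut centre and the fingertip size as I went.
  - The push on the nut reached about 19 N sideways and 14 N down once, close to the 20 N that could slide the rotor, so I eased off.
  - The two cameras put the nut's axis up to 4 mm apart.

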